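# Pulse the lobby coffee grinder by its bayonet lid

### The job

Slide the grinder's lid out of its slotted holder, lower it into the notched mouth of the coffee grinder until it is fully home, and twist it clockwise (seen from above) against the spring to the pulse position: the wooden bar points at the two round studs, halfway to the lock. Never turn it on to the lock at the two square blocks. Finish while still gripping the lid and holding it there, because the spring turns it back if let go; leave the bell, gear paperweight and jar where they stand.

Things in the scene. Friction and masses are not known exactly. Their poses are not given: they have to be found in the camera images.
- lid_grip (a point): Loose bayonet lid, 0.13 to 0.24 kg: centre of its wooden bar handle, 59 mm above the lid's underside. Bar 50 mm long (x), 14 mm thick (y), 34 mm tall (z up); its lower edge is 42 mm above the underside. Below it a round stem 14 mm across down to the disc. Half a turn gives the same lid. It starts standing on the counter in the holder, the bar at any angle to the slot.
- lid_foot (a point): Centre of the lid's underside; same axes as the bar. Disc 92 mm across, 14 to 21 mm above this; under the disc a plug 62 mm across; at the plug's foot two lugs 12 mm wide, 6 mm thick, reaching 41 mm from the axis along +x and -x, straight below the two ends of the bar.
- mouth (a point): Centre of the fixed grinder's round mouth, level with its flat top face, 126 mm above the counter; z up. Mouth 68 mm across, grinder 120. Two notches for the lugs, 18 mm wide, open to 50 mm from the axis, along +x and -x. Fully home, the lid's disc rests on the face: underside 14 mm below, bar's centre 45 mm above this point. The face is 6 mm thick; the lugs turn under it.
- stud (a point): Top of one of the two round studs on the grinder's rim (9 mm across, 5 mm tall, 54 mm from the axis), 45 degrees clockwise of the notches seen from above; the other is opposite. The two square blocks of the lock stand 85 degrees clockwise of the notches.
- ring (a joint): Spring ring in the mouth, pushed by the lugs; rad, 0 at rest, grows as the lid turns clockwise seen from above. The lugs meet it after about 0.09 rad of twist from mid-notch, so it reads about 0.70 with the bar pointing at the round studs; lock from 1.1, end stop 1.4. It pushes back with 0.05 N m at 0, 0.12 N m at 0.7, and turns a released lid back.
- holder: Fixed lid holder, a low slotted cover: origin on the counter at its middle, x along the slot, open end at -x, z up. Cover 27 to 31 mm above the counter; side walls 106 mm apart; back wall at x = 57 mm. The lid's disc is under the cover, its stem in the slot near the origin, the bar above. It can be lifted only once its axis has slid beyond x = -96 mm.
- slot_end (a point): Middle of the open end of the holder's slot, on the cover's top, 50 mm from the holder's origin along -x. The slot is 26 mm wide and runs straight along x from here for 82 mm.
- bell: Enamel bell, loose bystander, 80 mm across, 59 mm tall, origin at the centre of its underside.
- gear: Cast iron gear-shaped paperweight, loose bystander, 90 mm across, 30 mm tall, origin at the centre of its underside.
- jar: Glass jar with a copper funnel in its neck, one loose bystander piece, 108 mm across at the funnel, 155 mm tall, origin at the centre of its underside.
- vise: Small bench vise bolted to the counter gripping an oversized iron key upright: fixed bystander, base 130 mm along x by 90 mm along y, 227 mm tall with the key, origin at the centre of its base.
Things that resemble listed ones, but are neither listed nor needed, are in the scene too. What is shaped like the part that bears lid_grip but purple, turquoise or yellow is not meant.

How it is judged:
By the outcome, as a careful person would: the job done as asked, in the order asked, and still so for the second after the job is handed in, while the arm keeps its last pose, push and grip.
It also fails if it takes over 54 s, if anything falls off the work surface, if the arm or the gripper's body presses on something with over 40 N, if the wrist force passes 120 N, or if a joint passes its speed limit or range.

### The arm

A 6-joint arm with a two-finger parallel gripper is mounted at the origin on the work surface. World frame = base frame: x ahead of the robot, y to its left, z up, the work surface at z = 0. Lengths are in m, angles in rad, forces in N, time in s.
With the tool pointing down it reaches from about 0.375 to 0.9 m from the base axis. Payload 3.1 kg.
Tool frame: the origin (TCP) lies between the finger pads; the fingertips stand 8 mm ahead of it and the grasp point (between the pads) lies 11 mm behind it; z points along the fingers, y is the line along which they close (so a half turn about z gives the same grasp; the last joint's range is limited). The gripper opens to 87 mm and grips with 3 to 60 N. Pads are 19 mm wide; open, the fingers measure 117 mm over their backs; the gripper's body (75 mm by 190 mm) begins 51 mm behind the grasp point.
Start: joints at [-1.353, 0.527, 1.433, -0, 1.181, -0.178], TCP at [0.241, -0.577, 0.231] pointing down, gripper open.
Joint ranges: [-3.08, 3.08], [-0.75, 2.2], [0.22, 2.44], [-1.43, 4.57], [0, 2.65], [-2.85, 2.85]. Speed limits (rad/s): [2.79, 2.79, 3.14, 3.14, 3.14, 3.14].

### API

Orientations are given as a unit quaternion [x, y, z, w].
In Python, from rig import robot, vision, job gives the robot as it stands.
- The arm moves only by the shell command python3 -m handwheel 'ROWS' [OPENING] [FORCE]. ROWS is JSON, a list of rows, each a list of 4 numbers: the shift along the tool's x, y, z as a fraction of full scale, then the turn about the tool's z as a fraction of full scale. A call has 1 to 20 rows; each row is the pose to reach, as a shift and turn from the pose commanded when the call began, along the tool's axes at that moment, turning the shorter way round; what a row does not reach only later rows make up. Full scale, the value 1, is 300 mm for a shift and 2 pi rad for a turn. A row lasts 1/12 s, in which the tool goes at most 41.7 mm and 7.16 degrees, less where a joint would pass 70% of its speed; a pose out of reach is approached as far as the arm can. A call with a number of a shift or a turn outside -1 to 1 is refused whole. A call with a gripper value outside its range is refused whole. OPENING is the opening in per cent of the stroke, from 0 (shut) to 100 (fully open), set as the call begins (- or left out, the last holds). The fingers move at their own pace and stop on an object; FORCE is the grip in N (left out, the last holds). Time passes only in rows, so rows that repeat a pose let the fingers close. It gives the time, the measured TCP pose, the force, the opening and the grip force at its end, in the units of the state.
- robot.get_obs(): the state, without advancing time (a new reading comes with each control period).
- vision.camera(name): name is "side" or "top" or "wrist"; returns a dict with "frame" (480x640x3 uint8, red, green, blue), "K" (3x3 intrinsics, pixels), "k1" (the pictures are not rectified: a ray, as slopes to the right and down, at radius r is drawn at 1 + k1 r^2 times it, then the intrinsics apply), "cam_to_world" (4x4, takes a point from camera to world coordinates); the wrist camera has in their place "hand_eye" (4x4, takes a point from camera to tool coordinates, whose origin is the TCP and whose axes are the flange's). Camera axes: x right, y down, z forward; pixel columns grow to the right and rows downward; lengths in m; the calibration is good to about 2 mm. A picture is of the moment at which its call begins: read the wrist's pose just before it. There is no depth.
- job.hand_in(): hands the job in; it is judged then, once.
Trained networks look in the newest picture that a camera, given by its name, has taken for a name from the list of things; names that differ only in an ending like _2 or _b are one class to them, and where a whole thing is asked for, a point or a joint stands for the part that bears it (a point fixed in the world has none). Each returns a list of dicts, best first, with "conf" (0 to 1); they miss things now and then, are a little off and sometimes report something else, mostly with a low value. They report only what shows in the picture. A call takes as long as a camera call. They do not tell look-alikes from the thing itself.
- vision.look_for(camera, label): "point" ([row, column] in pixels, amid what is visible of it).
- vision.outline_of(camera, label): "mask" (480x640 bool, what is visible of it) and "point" ([row, column] in pixels, amid what is visible of it).
The state is a dict: "time": time; "q": joint angles; "joint_velocities": joint speeds; "joint_torque": joint torques, N m; "position": TCP position; "tool_rot": TCP orientation; "ft_force": force on the tool from outside, world axes, zero at the start; "moment": the same for the moment, N m; "grip_width": finger opening in m; "grip_force": force on a finger pad.
Only numpy, scipy, OpenCV 4.12 (cv2) and the standard library are available. Lean on these libraries where they do the work, as an engineer would, in place of code of your own. Each camera call takes 0.05 s, during which the arm holds its last target. There are 200 camera calls.

## Working session

There is one attempt and no reset: what is moved stays moved. The work goes in short steps, Python scripts to look and compute and a shell command to move; the robot and the scene stay as the last step left them, time stands still between calls to the robot, and variables do not carry over. Pictures are saved under pics/ and viewed, at most 10 in all, crops included, and the job is handed in when it is done.

```bash
mkdir -p pics; cat > h.py <<'E'
import numpy as np, cv2
from scipy.spatial.transform import Rotation as R
from rig import robot, vision, job
def T(o):
    M=np.eye(4);M[:3,:3]=R.from_quat(o["tool_rot"]).as_matrix();M[:3,3]=o["position"];return M
def cam(n):
    o=robot.get_obs();c=vision.camera(n)
    c["M"]=c["cam_to_world"] if "cam_to_world" in c else T(o)@np.array(c["hand_eye"])
    c["M"]=np.array(c["M"]);return c
def ray(c,rc):
    K=np.array(c["K"]);d=np.array([(rc[1]-K[0,2])/K[0,0],(rc[0]-K[1,2])/K[1,1]]);s=d.copy()
    for _ in range(20): s=d/(1+c["k1"]*(s@s))
    v=c["M"][:3,:3]@np.array([s[0],s[1],1]);return c["M"][:3,3],v/np.linalg.norm(v)
def at_z(c,rc,z):
    p,v=ray(c,rc);return p+v*(z-p[2])/v[2]
def proj(c,P):
    q=np.linalg.inv(c["M"])@np.append(P,1);s=q[:2]/q[2];s=s*(1+c["k1"]*(s@s));K=np.array(c["K"])
    return np.array([K[1,1]*s[1]+K[1,2],K[0,0]*s[0]+K[0,2]])
def save(c,n): cv2.imwrite("pics/"+n,c["frame"][:,:,::-1])
E
python3 - <<'E'
from h import *
np.set_printoptions(precision=3,suppress=True)
print({k:(np.round(v,3).tolist()) for k,v in robot.get_obs().items()})
for n in("top","side"):
    c=cam(n);save(c,n+"1.png");print(n,c["M"][:3,3],c["M"][:3,2])
    for l,z in(("lid_grip",.059),("mouth",.126),("stud",.131),("holder",.03),("slot_end",.031),("bell",.03),("gear",.03),("jar",.15),("vise",.1)):
        for d in vision.look_for(n,l): print(l,round(d["conf"],2),np.round(d["point"]),at_z(c,d["point"],z))
E
```

```text
{'time': 0.0, 'q': [-1.354, 0.528, 1.434, 0.0, 1.181, -0.179], 'joint_velocities': [-0.0, -0.002, 0.0, -0.0, -0.0, 0.0], 'joint_torque': [-0.0, -44.005, -17.659, 0.063, 0.058, -0.0], 'position': [0.241, -0.576, 0.23], 'tool_rot': [0.98, 0.197, -0.0, -0.001], 'ft_force': [-0.306, 0.415, -0.048], 'moment': [0.019, 0.013, 0.001], 'grip_force': 0.0, 'grip_width': 0.087}
top [0.407 0.019 1.338] [ 0.152 -0.016 -0.988]
lid_grip 0.88 [234. 388.] [ 0.615 -0.197  0.059]
lid_grip 0.84 [339. 385.] [ 0.379 -0.178  0.059]
lid_grip 0.78 [315. 461.] [ 0.426 -0.354  0.059]
lid_grip 0.74 [166. 405.] [ 0.774 -0.246  0.059]
lid_grip 0.69 [200. 468.] [ 0.689 -0.388  0.059]
lid_grip 0.49 [225. 401.] [ 0.635 -0.228  0.059]
mouth 0.69 [221. 191.] [0.643 0.241 0.126]
mouth 0.68 [251. 298.] [0.572 0.01  0.126]
stud 0.85 [220. 191.] [0.646 0.24  0.131]
holder 0.72 [227. 399.] [ 0.636 -0.228  0.03 ]
slot_end 0.6 [228. 397.] [ 0.633 -0.223  0.031]
gear 0.73 [237. 118.] [0.628 0.431 0.03 ]
gear 0.64 [229. 389.] [ 0.63  -0.205  0.03 ]
jar 0.63 [251. 498.] [ 0.556 -0.417  0.15 ]
vise 0.73 [151. 321.] [ 0.802 -0.049  0.1  ]
side [-0.108  0.768  0.73 ] [ 0.581 -0.625 -0.522]
lid_grip 0.61 [205. 333.] [ 0.73  -0.202  0.059]
lid_grip 0.59 [227. 364.] [ 0.58  -0.157  0.059]
lid_grip 0.59 [196. 381.] [ 0.655 -0.341  0.059]
lid_grip 0.57 [266. 430.] [ 0.344 -0.114  0.059]
mouth 0.6 [282. 229.] [0.587 0.3   0.126]
stud 0.78 [285. 230.] [0.572 0.309 0.131]
stud 0.33 [349. 173.] [0.5   0.494 0.131]
holder 0.67 [228. 352.] [ 0.634 -0.174  0.03 ]
slot_end 0.97 [226. 351.] [ 0.642 -0.178  0.031]
bell 0.87 [269. 321.] [0.564 0.038 0.03 ]
bell 0.26 [228. 350.] [ 0.637 -0.165  0.03 ]
gear 0.75 [348. 173.] [0.608 0.445 0.03 ]
jar 0.94 [191. 425.] [ 0.481 -0.295  0.15 ]
vise 0.9 [217. 276.] [0.752 0.011 0.1  ]
```

View pics/top1.png

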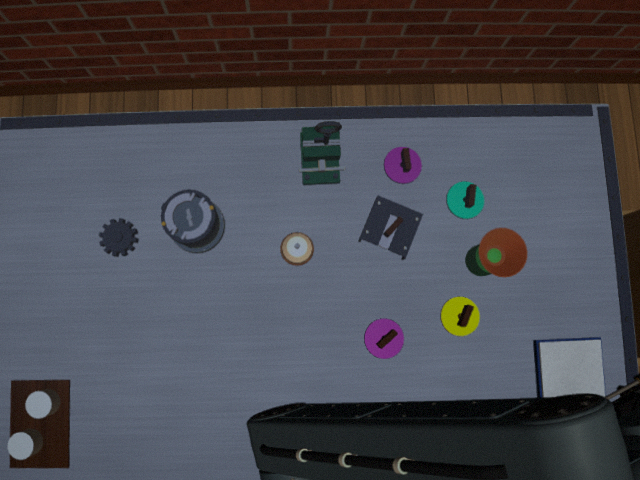

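```bash
python3 - <<'E'
import cv2
a=cv2.imread("pics/top1.png");s=cv2.imread("pics/side1.png")
A=cv2.resize(a[180:285,335:475],None,fx=400/140,fy=400/140,interpolation=3)
B=cv2.resize(a[160:280,130:250],(400,300),interpolation=3)
B=cv2.resize(a[175:280,125:265],None,fx=400/140,fy=400/140,interpolation=3)
C=cv2.resize(s[180:285,290:430],None,fx=400/140,fy=400/140,interpolation=3)
D=cv2.resize(s[240:345,160:300],None,fx=400/140,fy=400/140,interpolation=3)
cv2.imwrite("pics/crop1.png",cv2.vconcat([cv2.hconcat([A,B]),cv2.hconcat([C,D])]))
E
```

```text
(no output)
```

View pics/crop1.png

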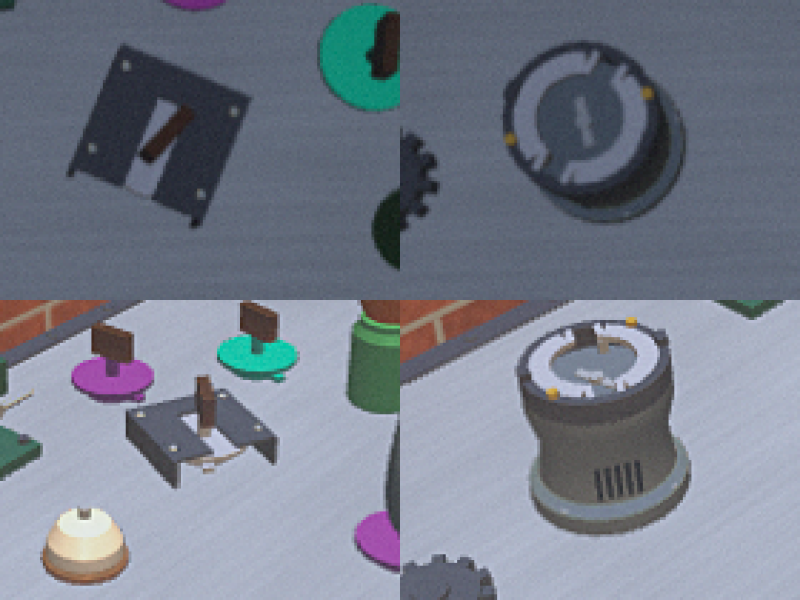

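The top picture shows the lid candidates. The brown bar in the grey slotted holder is at about (227,394). Look-alikes are purple at (160,404) and (338,386), turquoise at (197,470), and yellow at (315,463). The crop confirms the one in the holder, with its slot opening toward the image's lower left. The grinder is at about (215,190), with golden studs on its rim.

```bash
python3 - <<'E'
from h import *
np.set_printoptions(precision=4,suppress=True)
c=cam("top");f=2.857
A=lambda x,y,z:at_z(c,[180+y/f,335+x/f],z)
B=lambda x,y,z:at_z(c,[175+y/f,125+(x-400)/f],z)
b1,b2=A(150,155,.076),A(187,115,.076);print("bar",b1,b2,(b1+b2)/2,np.degrees(np.arctan2(*(b2-b1)[1::-1])))
q=[A(122,45,.031),A(250,97,.031),A(198,222,.031),A(70,172,.031)]
print("holder",*q,sum(q)/4)
o=(q[2]+q[3])/2-(q[0]+q[1])/2;print("open dir",np.degrees(np.arctan2(o[1],o[0])))
s1,s2=B(648,93,.131),B(510,140,.131);print("studs",s1,s2,(s1+s2)/2,np.linalg.norm(s1-s2),np.degrees(np.arctan2(*(s1-s2)[1::-1])))
n1,n2=B(620,72,.126),B(540,160,.126);print("notch",(n1+n2)/2,np.degrees(np.arctan2(*(n1-n2)[1::-1])))
w=vision.camera("wrist");print(w["hand_eye"],w["K"])
x=T(robot.get_obs());print(x)
E
```

```text
bar [ 0.6114 -0.1935  0.076 ] [ 0.6428 -0.2247  0.076 ] [ 0.6271 -0.2091  0.076 ] -44.827244880045306
holder [ 0.7115 -0.1826  0.031 ] [ 0.665  -0.2866  0.031 ] [ 0.5624 -0.2375  0.031 ] [ 0.6063 -0.1347  0.031 ] [ 0.6363 -0.2104  0.031 ]
open dir 154.98879969303022
studs [0.6712 0.1944 0.131 ] [0.6378 0.2993 0.131 ] [0.6545 0.2469 0.131 ] 0.11012228115189085 -72.31797416890329
notch [0.656 0.247 0.126] -42.422899716357506
[[ 0.     -0.9579 -0.2871  0.079 ]
 [ 1.     -0.      0.      0.0001]
 [-0.     -0.2871  0.9579 -0.1543]
 [ 0.      0.      0.      1.    ]] [[396.1303   0.     317.7686]
 [  0.     396.1303 245.7596]
 [  0.       0.       1.    ]]
[[ 0.9227  0.3856  0.      0.241 ]
 [ 0.3856 -0.9227  0.     -0.5766]
 [ 0.     -0.     -1.      0.2305]
 [ 0.      0.      0.      1.    ]]
```

```bash
python3 -m handwheel '[[0.83,-0.32,0,-0.312],[0.83,-0.32,0,-0.312],[0.83,-0.32,0,-0.312],[0.83,-0.32,0,-0.312],[0.83,-0.32,0,-0.312],[0.83,-0.32,0,-0.312],[0.83,-0.32,0,-0.312],[0.83,-0.32,0,-0.312],[0.83,-0.32,0,-0.312],[0.83,-0.32,0,-0.312],[0.83,-0.32,0,-0.312],[0.83,-0.32,0,-0.312],[0.83,-0.32,0,-0.312],[0.83,-0.32,0,-0.312],[0.83,-0.32,0,-0.312],[0.83,-0.32,0,-0.312],[0.83,-0.32,0,-0.312]]' 60 20
cat >> h.py <<'E'
def go(P,yaw=None):
    "world target -> row numbers"
    o=robot.get_obs();M=T(o);d=M[:3,:3].T@(np.array(P)-M[:3,3])
    y0=np.degrees(np.arctan2(M[1,0],M[0,0]));t=0 if yaw is None else -((yaw-y0+180)%360-180)/360
    print("row",np.round([*(d/.3),t],4),"yaw",round(y0,2),"pos",np.round(M[:3,3],4),"q6",round(o["q"][5],2))
E
python3 -c "
from h import *
go([.627,-.209,.19],135)"
```

```text
time: 2.52
position: [0.4337, -0.3921, 0.2306]
tool_rot: [0.382, 0.924, -0.0, 0.0]
ft_force: [-0.2, -0.2, -0.4]
grip_width: 0.0523
grip_force: 0.0
row [-2.510e-02  8.871e-01  1.353e-01  2.000e-04] yaw 135.08 pos [ 0.4337 -0.3921  0.2306] q6 -1.71
```

```bash
python3 -m handwheel '[[-0.025,0.887,0.135,0],[-0.025,0.887,0.135,0],[-0.025,0.887,0.135,0],[-0.025,0.887,0.135,0],[-0.025,0.887,0.135,0],[-0.025,0.887,0.135,0],[-0.025,0.887,0.135,0],[-0.025,0.887,0.135,0],[-0.025,0.887,0.135,0]]'
python3 - <<'E'
from h import *
np.set_printoptions(precision=4,suppress=True)
c=cam("wrist");save(c,"w1.png")
for l,z in(("lid_grip",.059),("slot_end",.031),("holder",.03)):
  for d in vision.look_for("wrist",l): print(l,round(d["conf"],2),np.round(d["point"]),at_z(c,d["point"],z))
m=vision.outline_of("wrist","lid_grip")
for d in m: print(d["conf"],cv2.minAreaRect(np.argwhere(d["mask"])[:,::-1].astype(np.float32)),d["mask"].sum())
E
```

```text
time: 3.27
position: [0.6276, -0.208, 0.1895]
tool_rot: [0.382, 0.924, -0.0, -0.0]
ft_force: [-0.2, -1.3, 0.2]
grip_width: 0.0524
grip_force: 0.0
lid_grip 0.94 [180.  23.] [ 0.4496 -0.3266  0.059 ]
lid_grip 0.93 [  9. 102.] [ 0.4247 -0.1988  0.059 ]
lid_grip 0.88 [398. 259.] [ 0.6923 -0.343   0.059 ]
lid_grip 0.83 [224. 316.] [ 0.619  -0.2015  0.059 ]
lid_grip 0.83 [393. 381.] [ 0.7613 -0.2664  0.059 ]
slot_end 0.84 [236. 339.] [ 0.6443 -0.2006  0.031 ]
slot_end 0.18 [238. 593.] [ 0.7916 -0.0551  0.031 ]
holder 0.72 [235. 337.] [ 0.6429 -0.2008  0.03  ]
0.86 ((253.0, 396.0), (38.0, 56.0), 90.0) 1539
0.83 ((99.5, 12.5), (25.0, 99.0), 90.0) 1848
0.71 ((31.999996185302734, 179.0), (63.99999237060547, 111.99998474121094), 0.0) 5762
0.7 ((394.93975830078125, 364.2525329589844), (63.81354522705078, 90.59222412109375), 21.540973663330078) 1027
0.67 ((318.3315124511719, 225.2898406982422), (105.96452331542969, 41.00718307495117), 75.81570434570312) 3290
```

View pics/w1.png

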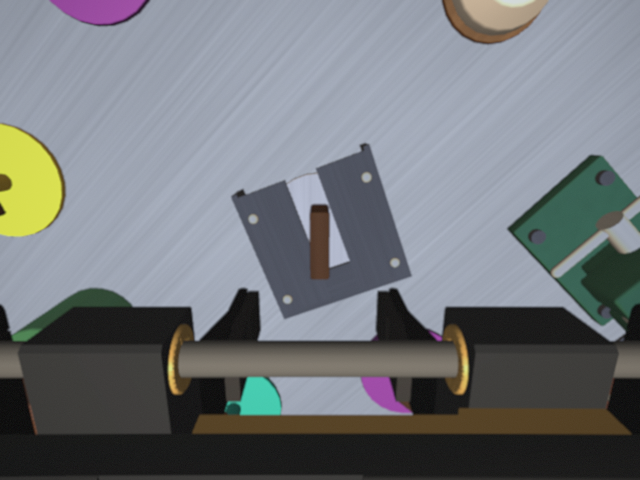

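The wrist picture shows the brown bar's top face centred at about (245,320), upright and so aligned with the tool's x. The cover's corners are at (197,233), (150,365), (272,410) and (318,285), with the slot opening toward the image top.

```bash
python3 - <<'E'
from h import *
np.set_printoptions(precision=4,suppress=True)
c=cam("wrist")
a,b=at_z(c,[213,319.5],.076),at_z(c,[278,319.5],.076);print(np.linalg.norm(a-b),(a+b)/2,np.degrees(np.arctan2(*(a-b)[1::-1])))
q=[at_z(c,p,.031) for p in([197,235],[150,365],[274,410],[318,285])]
print(*q,[np.linalg.norm(q[i]-q[i-1]) for i in range(4)])
for i,j in((0,3),(1,2)): d=q[i]-q[j];print(np.degrees(np.arctan2(d[1],d[0])))
d=q[1]-q[0];print(np.degrees(np.arctan2(d[1],d[0]))+90)
p=(a+b)/2;go([*p[:2],.048],135); go([*p[:2],.10],135)
print((q[0]+q[1])/2)
E
```

```text
0.0480821546210595 [ 0.6288 -0.2112  0.076 ] 134.92327514929386
[ 0.5617 -0.2392  0.031 ] [ 0.6086 -0.1411  0.031 ] [ 0.7099 -0.1841  0.031 ] [ 0.6633 -0.2884  0.031 ] [np.float64(0.11289023426005841), np.float64(0.10867110870643691), np.float64(0.11006844827391063), np.float64(0.1141943121383423)]
154.1550523908195
157.0037028143501
154.45616079941772
row [-0.0069  0.0038  0.4748 -0.0004] yaw 134.86 pos [ 0.6265 -0.2105  0.1904] q6 -1.28
row [-0.007   0.0038  0.3014 -0.0004] yaw 134.86 pos [ 0.6265 -0.2105  0.1904] q6 -1.28
[ 0.5852 -0.1901  0.031 ]
```

```bash
python3 -m handwheel '[[-0.007,0.002,0.1,0],[-0.007,0.002,0.22,0],[-0.007,0.002,0.34,0],[-0.007,0.002,0.42,0],[-0.007,0.002,0.45,0],[-0.007,0.002,0.475,0],[-0.007,0.002,0.475,0],[-0.007,0.002,0.475,0]]'
python3 -m handwheel '[[0,0,0,0],[0,0,0,0],[0,0,0,0],[0,0,0,0],[0,0,0,0],[0,0,0,0]]' 0 45
python3 -c "
from h import *
o=robot.get_obs();print(o['ft_force'],o['moment']);p=o['position']
a=np.radians(154.8)
go([p[0]+.12*np.cos(a),p[1]+.12*np.sin(a),p[2]])"
```

```text
time: 4.23
position: [0.63, -0.2111, 0.0488]
tool_rot: [0.383, 0.924, -0.0, 0.001]
ft_force: [-0.4, -0.3, 1.3]
grip_width: 0.052
grip_force: 0.0
time: 4.73
position: [0.6292, -0.2103, 0.0479]
tool_rot: [0.383, 0.924, -0.0, 0.0]
ft_force: [0.3, -0.1, -0.3]
grip_width: 0.0202
grip_force: 0.0
[ 0.32388782 -0.11916799 -0.31684772] [ 0.0660254  -0.14476149 -0.01553686]
row [ 3.764e-01 -1.355e-01 -2.000e-04  0.000e+00] yaw 135.0 pos [ 0.6292 -0.2103  0.0479] q6 -1.28
```

```bash
python3 -m handwheel '[[0,0,0,0],[0,0,0,0],[0,0,0,0],[0,0,-0.007,0],[0,0,-0.007,0]]' 0 45
python3 -m handwheel '[[0.03,-0.011,0,0],[0.06,-0.022,0,0],[0.09,-0.032,0,0],[0.12,-0.043,0,0],[0.15,-0.054,0,0],[0.18,-0.065,0,0],[0.21,-0.076,0,0],[0.24,-0.086,0,0],[0.27,-0.097,0,0],[0.3,-0.108,0,0],[0.33,-0.119,0,0],[0.36,-0.13,0,0],[0.36,-0.13,0,0],[0.36,-0.13,0,0]]'
python3 -c "
from h import *
o=robot.get_obs();print(o['ft_force'],o['moment'])
go([.59,.14,.24],152.7)"
```

```text
time: 5.15
position: [0.6289, -0.2102, 0.0496]
tool_rot: [0.383, 0.924, -0.0, -0.0]
ft_force: [0.1, -0.2, -2.3]
grip_width: 0.0137
grip_force: 45.0
time: 6.32
position: [0.5248, -0.1613, 0.0497]
tool_rot: [0.383, 0.924, 0.0, -0.0]
ft_force: [0.0, -0.3, -1.6]
grip_width: 0.0136
grip_force: 45.0
[ 0.00374471 -0.28618187 -1.61917155] [ 0.02373641 -0.13293161  0.00857804]
row [ 0.5565  0.8638 -0.6342 -0.0492] yaw 135.0 pos [ 0.5248 -0.1613  0.0497] q6 -1.29
```

```bash
python3 -m handwheel '[[0,0,-0.1,0],[0,0,-0.2,0],[0,0,-0.33,0],[0,0,-0.46,0],[0.05,0.1,-0.58,-0.01],[0.1,0.2,-0.635,-0.02],[0.15,0.33,-0.635,-0.03],[0.2,0.45,-0.635,-0.04],[0.2,0.58,-0.635,-0.049],[0.2,0.7,-0.635,-0.049],[0.2,0.7,-0.635,-0.049]]'
python3 -c "
from h import *
o=robot.get_obs();print(o['ft_force'],o['moment'])
go([.733,.207,.24],152.7)"
```

```text
time: 7.23
position: [0.6365, 0.0344, 0.2408]
tool_rot: [0.234, 0.972, 0.002, 0.004]
ft_force: [1.2, 0.2, -1.4]
grip_width: 0.0135
grip_force: 45.0
[ 1.20618028  0.17123726 -1.35507213] [-0.00171815 -0.17548175 -0.02921401]
row [-2.420e-02  6.586e-01  6.600e-03  6.000e-04] yaw 152.91 pos [0.6365 0.0344 0.2408] q6 -1.22
```

```bash
python3 -m handwheel '[[-0.01,0.1,0,0],[-0.02,0.22,0,0],[-0.024,0.34,0,0],[-0.024,0.46,0,0],[-0.024,0.57,0,0],[-0.024,0.63,0,0],[-0.024,0.659,0,0],[-0.024,0.659,0,0],[-0.024,0.659,0,0],[-0.024,0.659,0,0]]'
python3 - <<'E'
from h import *
np.set_printoptions(precision=4,suppress=True)
c=cam("wrist");save(c,"w2.png");np.save("w2M.npy",c["M"]);go([.733,.207,.24],152.7)
for l,z in(("mouth",.126),("stud",.131)):
  for d in vision.look_for("wrist",l): print(l,round(d["conf"],2),np.round(d["point"]),at_z(c,d["point"],z))
E
```

```text
time: 8.07
position: [0.728, 0.1999, 0.24]
tool_rot: [0.237, 0.971, -0.001, -0.0]
ft_force: [-0.5, -0.1, -1.4]
grip_width: 0.0138
grip_force: 45.0
row [-0.0034  0.0289  0.0007 -0.0005] yaw 152.54 pos [0.7281 0.1998 0.2402] q6 -0.97
mouth 0.69 [105. 337.] [0.6519 0.2534 0.126 ]
stud 0.67 [108. 334.] [0.6524 0.2506 0.131 ]
```

View pics/w2.png

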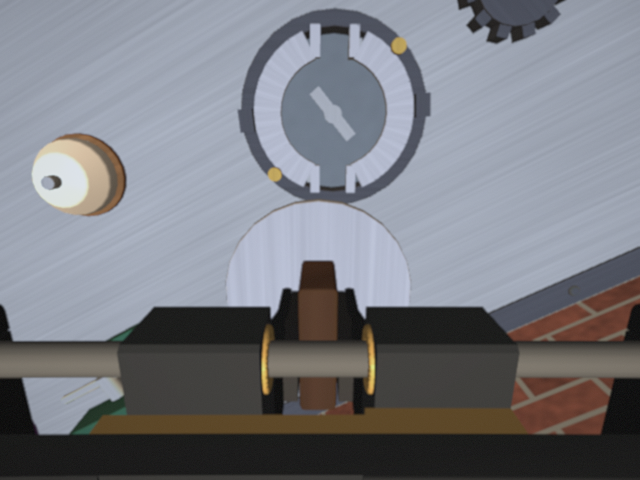

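The picture shows the mouth's centre at about (107,334). The notches are at (42,334) and (180,332), and the studs at (46,399) and (175,275). The held lid is squarely in the fingers, with its disc edge at (200,318).

```bash
python3 - <<'E'
from h import *
np.set_printoptions(precision=4,suppress=True)
c=cam("wrist");c["M"]=np.load("w2M.npy")
g=lambda p,z:at_z(c,p,z)
an=lambda d:np.degrees(np.arctan2(d[1],d[0]))
s1,s2=g([45.5,399.5],.131),g([175,275],.131);print("studs",(s1+s2)/2,np.linalg.norm(s1-s2),an(s2-s1))
f=c["frame"].astype(int)
# white face ring: centroid of ellipse fits
g8=cv2.cvtColor(c["frame"],cv2.COLOR_RGB2GRAY)
m=((g8>150)).astype(np.uint8);m[:, :245]=0;m[:,428:]=0;m[200:]=0
pts=[];inn=[]
for a in np.radians(np.r_[-60:61:2,120:241:2]):
    r=np.arange(30,95,.5);v=cv2.remap(g8.astype(np.float32),(334+r*np.cos(a)).astype(np.float32)[None],(107+r*np.sin(a)).astype(np.float32)[None],1)[0]
    d=np.gradient(cv2.GaussianBlur(v[None],(9,1),0)[0]);i=d.argmax();inn.append(g([107+r[i]*np.sin(a),334+r[i]*np.cos(a)],.126)[:2])
inn=np.array(inn)
for _ in range(4):
    A=np.c_[2*inn,np.ones(len(inn))];x=np.linalg.lstsq(A,(inn**2).sum(1),rcond=None)[0];rad=np.sqrt(x[2]+x[0]**2+x[1]**2)
    e=np.abs(np.linalg.norm(inn-x[:2],axis=1)-rad);inn=inn[e<=max(2.5*np.median(e),.0005)]
print("circle",x[:2],rad,len(inn))
n1=(g([24,315.5],.126)+g([24,354.5],.126))/2;n2=(g([192,314.5],.126)+g([192,348.5],.126))/2
print("notch",n1,n2,(n1+n2)/2,np.linalg.norm(n1-n2),an(n1-n2))
M=T(robot.get_obs());w=at_z(c,[200.5,318],M[2,3]-.027);print("edge tool",M[:3,:3].T@(w-M[:3,3]))
for col in (): pass
row=c["frame"][285,215:425].mean(1).astype(int);d=np.gradient(row);print(215+d[:60].argmax(),215+150+d[150:].argmin())
E
```

```text
studs [0.6554 0.2493 0.131 ] 0.10915118848115364 -72.53334112984848
circle [0.6629 0.2594] 0.046258716006668636 76
notch [0.6099 0.2728 0.126 ] [0.6997 0.2249 0.126 ] [0.6548 0.2489 0.126 ] 0.10172750939115721 151.9482332042502
edge tool [ 0.0466 -0.0004  0.027 ]
226 410
```

```bash
python3 -c "
from h import *
go([.655,.249,.19],152.2)"
```

```text
row [0.292  0.0315 0.1684 0.001 ] yaw 152.54 pos [0.7284 0.2003 0.2405] q6 -0.97
```

```bash
python3 -m handwheel '[[0.08,0.01,0,0],[0.16,0.02,0,0],[0.23,0.0315,0,0.001],[0.292,0.0315,0,0.001],[0.292,0.0315,0,0.001],[0.292,0.0315,0.06,0.001],[0.292,0.0315,0.12,0.001],[0.292,0.0315,0.16,0.001],[0.292,0.0315,0.16,0.001],[0.292,0.0315,0.16,0.001],[0.292,0.0315,0.16,0.001]]'
python3 - <<'E'
from h import *
go([.655,.249,.1605],152.2)
o=robot.get_obs();print(o['ft_force'],o['moment'])
c=cam("wrist");d=cam("side")
A=c["frame"];A=A[80:380,120:520];B=cv2.resize(d["frame"][200:350,130:330],(400,300),interpolation=3)
cv2.imwrite("pics/w3.png",cv2.hconcat([A,B])[:,:,::-1])
E
```

```text
time: 9.18
position: [0.656, 0.2501, 0.193]
tool_rot: [0.24, 0.971, 0.0, 0.001]
ft_force: [0.3, 0.2, -1.8]
grip_width: 0.0137
grip_force: 45.0
row [ 1.600e-03 -4.900e-03  1.082e-01  1.000e-04] yaw 152.25 pos [0.656  0.2501 0.193 ] q6 -0.88
[ 0.30541493  0.24519143 -1.82358197] [ 0.0450705  -0.18219571  0.03152028]
```

View pics/w3.png

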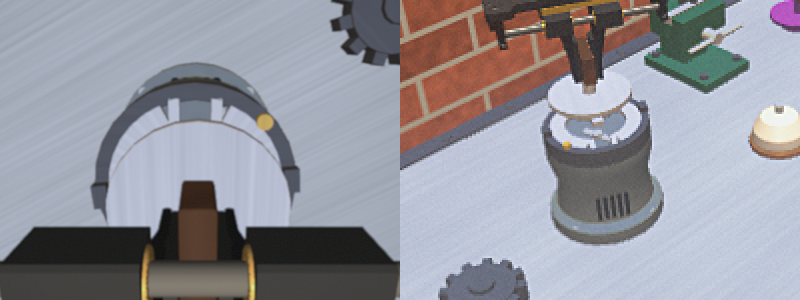

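The lid hangs over the mouth: the notch ticks at crop columns 174 and 217 straddle the bar at 198, so it is aligned. I'll lower it next.

```bash
python3 -m handwheel '[[0.001,-0.003,0.02,0],[0.001,-0.003,0.04,0],[0.001,-0.003,0.06,0],[0.001,-0.003,0.075,0],[0.001,-0.003,0.09,0],[0.001,-0.003,0.1,0],[0.001,-0.003,0.105,0],[0.001,-0.003,0.11,0],[0.001,-0.003,0.11,0]]'
python3 -c "
from h import *
o=robot.get_obs();print(o['ft_force'],o['moment'])
go([.655,.249,.1605],152.2)"
```

```text
time: 10.03
position: [0.6543, 0.2497, 0.1596]
tool_rot: [0.24, 0.971, -0.0, 0.0]
ft_force: [-0.5, -0.4, 0.4]
grip_width: 0.0135
grip_force: 45.0
[-0.47885527 -0.36572916  0.41192506] [-0.07703257  0.05220345 -0.04379701]
row [-0.0032 -0.0011 -0.003   0.0002] yaw 152.28 pos [0.6543 0.2497 0.1596] q6 -0.88
```

```bash
python3 -m handwheel '[[0,0,0.003,0],[0,0,0.006,0],[0,0,0.006,0],[0,0,0.006,0]]'
python3 -c "
from h import *
o=robot.get_obs();print(o['ft_force'],o['moment'])
go([.655,.249,.1605],107.4)"
```

```text
time: 10.37
position: [0.6544, 0.2498, 0.1596]
tool_rot: [0.239, 0.971, 0.0, 0.0]
ft_force: [-3.4, 0.6, 6.7]
grip_width: 0.0139
grip_force: 45.0
[-3.4406342   0.57086031  6.7389821 ] [-0.15997569  0.51267742 -0.12293426]
row [-0.0029 -0.0013 -0.0031  0.1247] yaw 152.29 pos [0.6544 0.2498 0.1596] q6 -0.88
```

```bash
python3 -m handwheel '[[0,0,-0.002,0.008],[0,0,-0.002,0.016],[0,0,-0.002,0.025],[0,0,-0.002,0.034],[0,0,-0.002,0.043],[0,0,-0.002,0.052],[0,0,-0.002,0.061],[0,0,-0.002,0.07],[0,0,-0.002,0.079],[0,0,-0.002,0.088],[0,0,-0.002,0.097],[0,0,-0.002,0.106],[0,0,-0.002,0.114],[0,0,-0.002,0.12],[0,0,-0.002,0.1245],[0,0,-0.002,0.1245],[0,0,-0.002,0.1245],[0,0,-0.002,0.1245]]'
python3 - <<'E'
from h import *
go([.655,.249,.1605],107.4)
o=robot.get_obs();print(o['ft_force'],o['moment'])
c=cam("wrist");d=cam("side");t=cam("top")
A=c["frame"];A=A[80:380,120:520];B=cv2.resize(d["frame"][200:350,130:330],(400,300),interpolation=3)
C=cv2.resize(t["frame"][175:280,125:265],(400,300),interpolation=3)
cv2.imwrite("pics/w4.png",cv2.vconcat([cv2.hconcat([A,B]),cv2.hconcat([C,C*0])])[:,:,::-1])
E
```

```text
time: 11.87
position: [0.6548, 0.249, 0.1596]
tool_rot: [0.591, 0.806, -0.0, 0.001]
ft_force: [-2.2, -2.8, 5.2]
grip_width: 0.0135
grip_force: 45.0
row [-0.0003  0.0005 -0.0031  0.0003] yaw 107.49 pos [0.6548 0.249  0.1596] q6 -0.1
[-2.21599352 -2.76186895  5.17530263] [-0.2888682   0.44092444  0.15064058]
```

View pics/w4.png

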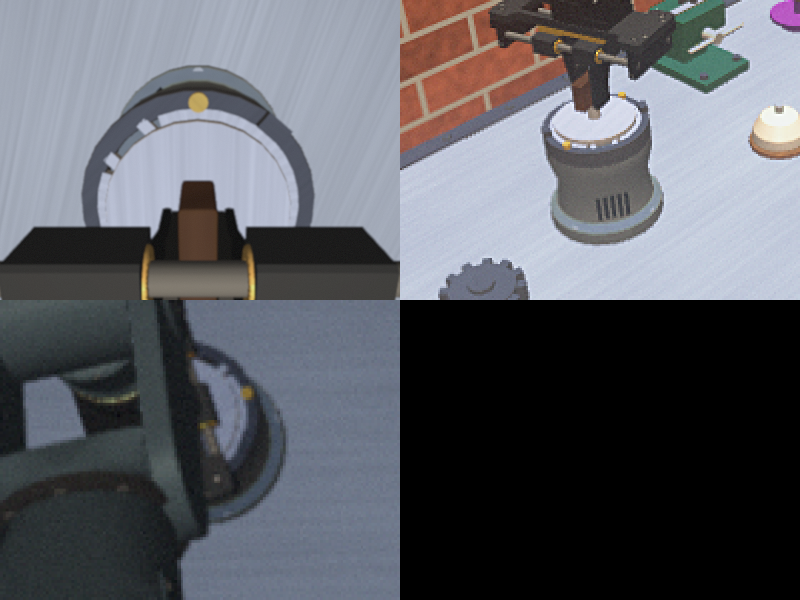

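The bar (column 198) points straight at the round stud (column 198). The disc lies flat on the face, and the spring torque is felt at the wrist.

```bash
python3 -c "
from rig import job
print(job.hand_in())"
```

```text
the job is handed in; nothing more can be done
None
```

The lid is fully home in the grinder and twisted 45° clockwise; the last picture shows its bar pointing at the round studs. I handed the job in at about 12 s with the gripper still holding it at 45 N; no verdict came back.

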